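Unlatch and slide open the terminal cover of a control box

ROBOT

A 7-joint arm with a two-finger parallel gripper is mounted at the origin on the work surface. World frame = base frame: x ahead of the robot, y to its left, z up, the work surface at z = 0. Lengths are in m, angles in rad, forces in N, time in s.
With the tool pointing down it reaches from about 0.35 to 0.9 m from the base axis. Payload 19.9 kg.
Tool frame: the origin (TCP) lies between the finger pads; the fingertips stand 19 mm ahead of it and the grasp point (between the pads) is the TCP; z points along the fingers, y is the direction in which the jaws open and shut (so a half turn about z gives the same grasp; the last joint's range is limited). The gripper opens to 94 mm and grips with 3 to 60 N. Pads are 16 mm wide; open, the fingers measure 119 mm over their backs; the gripper's body (75 mm by 177 mm) begins 78 mm behind the grasp point.
Start: joints at [1.22, 0.417, -0.01, 1.614, 0.005, 1.111, -0.053], TCP at [0.191, -0.595, 0.224] pointing down, gripper open.
Joint ranges: [-2.81, 2.81], [-0.39, 2.02], [-1.27, 1.25], [0.06, 2.57], [-1.19, 4.33], [0.19, 2], [-2.82, 2.82]. Speed limits (rad/s): [1.89, 1.89, 2.39, 2.39, 3.01, 3.01, 3.01].

INTERFACE

Orientations are given as a 3x3 rotation matrix whose columns are the frame's x, y, z axes.
In Python, from rig import robot gives the robot as it stands. Calls block until the motion is done:
- robot.move_ptp(position, orientation): joint-space move of the TCP to a pose.
- robot.move_linear(position, velocity=0.15, frame=None, threshold=None): straight line of the TCP; frame=None keeps the orientation; velocity is the mean speed in m/s. With threshold (N) it stops when the force on the tool has changed by that much, and returns True; else False.
- robot.goto_joints(angles): joint-space move.
- robot.gripper_to(opening): finger opening in m; the grip force is fixed at half the most; returns when the fingers have stopped.
- robot.pause(seconds).
- robot.ik(position, orientation): joint angles nearest the present ones, or None.
- robot.get_state(): the state.
- robot.grab_frame(name): name is "side" or "top"; returns the picture (384x512x3 uint8, red, green, blue); there is no depth.
- robot.camera_info(name): a dict with "fx", "fy", "cx", "cy" (pixels), "dist" ([k1, k2, p1, p2, k3] as OpenCV has them; the pictures are not rectified), "rvec" (rotation vector, rad) and "tvec" (3), from world to camera coordinates, as OpenCV has them. Camera axes: x right, y down, z forward; pixel columns grow to the right and rows downward; lengths in m; the calibration is good to about 2 mm. A picture is of the moment at which its call begins. camera_info takes no time and is no camera call.
A pose or a line that the arm cannot do raises robot.PlanningError and nothing moves.
- robot.sign_off(): hands the job in, once; it reports no verdict.
The state is a dict: "time": time; "qpos": joint angles; "joint_vel": joint speeds; "effort": joint torques, N m; "ee_pos": TCP position; "tool_rot": TCP orientation; "force": force on the tool from outside, world axes, zero at the start; "moment": the same for the moment, N m; "opening": finger opening in m.
Only numpy, scipy, OpenCV 4.12 (cv2) and the standard library are available. Lean on these libraries where they do the work, as an engineer would, in place of code of your own. Each camera call takes 0.05 s, during which the arm holds its last target.

TASK

Open the terminal cover of the white control box by pressing and pushing only, never lifting the cover: first press the snap tab beside the rail fully down, then push the released cover along its rails until the whole terminal well is uncovered and the cover lies flat on the closed half of the box. Leave the terminal plug, screwdriver, spool and jar where they are.

Things in the scene. Friction and masses are not known exactly. Their poses are not given: they have to be found in the camera images.
- case: White plastic control box screwed to the bench (fixed). Origin on the bench surface; x is the direction in which the cover slides open, y to the left of that, z up. Spans x -115 to 125, y -75 to 75 mm; flat top 36 mm above the bench. Guide rails on both sides of the cover: x -104 to -2, |y| 33.5 to 44.5 mm, tops 45 mm above the bench, lips 2 mm above the cover's edges
- tab (a joint): Travel of the snap tab in m: 0 fully up, 0.008 fully down (end stop); starts at 0 to 0.0015. Takes about 5 to 6 N to move and stays where it is pressed (no return spring). Up, its nose bars the cover; beyond 0.0065 it counts as fully down and its nose is sunk below the box's top, so that the cover passes over it
- tab_top (a point): Middle of the top face of the snap tab's grey press pad (22 mm along case x, 24 mm along case y), at case x 10, y 58 mm, just outside the left rail and past its end. The pad's top is 54 mm above the bench when fully up and 46 mm when fully down. Press straight down
- cover: Loose grey plastic cover, plate 96 (x) x 72 (y) x 4 mm, about 60 g, axes along those of the case at the start. Origin at the centre of its underside, 36 mm above the bench; seated at case x -52 mm. It must slide about 90 to 115 mm along case +x to open; further on it would hang over the box's end
- ridge (a point): Middle of the rear (-x) face of the upright ridge across the cover's top; push on this face towards +x. The ridge is 44 mm long (y), 8 mm thick (x), 16 mm high above the cover's top; this point lies 8 mm above the cover's top and 6 mm ahead of the cover's origin. Behind it the cover's top is flat for 54 mm
- ledge (a point): Centre of the plain level top of the closed half of the box (case x 56.5, y 0, 36 mm above the bench), which spans case x -12 to 125 mm; the cover ends up here. The sunk well with the screw terminals, hidden by the cover at the start, spans case x -95 to -12, y -30 to 30 mm
- corner_l (a point): Rear left corner of the cover (cover x -48, y 36 mm, mid-thickness); the well is uncovered when both rear corners are past the well's end (case x -12 mm)
- corner_r (a point): Rear right corner of the cover (cover x -48, y -36 mm, mid-thickness)
- plug: Bystander: small loose black terminal plug 22 x 14 x 12 mm lying on the box's top near its right (-y) edge; origin at the centre of its underside. Leave it alone
- screwdriver: Bystander: screwdriver 180 mm long lying on the bench to the right (-y) of the box; origin at the underside of its middle. Leave it alone
- spool: Bystander: solder spool, diameter 54 mm, 40 mm high, standing behind the rear (-x) end of the box; origin at the centre of its underside. Leave it alone
- jar: Bystander: small jar, diameter 48 mm, 55 mm high, standing beyond the +x end of the box; origin at the centre of its underside. Leave it alone
Things that resemble listed ones, but are neither listed nor needed, are in the scene too. What is shaped like the cover but blue is not meant.

How it is judged:
By the outcome, as a careful person would: the job done as asked, in the order asked, and still so for the second after the job is handed in, with the robot touching nothing.
It also fails if it takes over 42 s, if anything falls off the work surface, if the arm or the gripper's body presses on something with over 40 N, if the wrist force passes 120 N, or if a joint passes its speed limit or range.

## Working session

There is one attempt and no reset: what is moved stays moved. The work goes in short steps, each a Python script; the robot and the scene stay as the last script left them, time stands still between calls to the robot, and variables do not carry over. Pictures are saved under pics/ and viewed, and the job is handed in when it is done.

```bash
mkdir -p pics; python3 - <<'E'
from rig import robot
import cv2
for n in("side","top"):
    f=robot.grab_frame(n); cv2.imwrite(f"pics/{n}0.png",f[:,:,::-1]); print(n,robot.camera_info(n))
s=robot.get_state();print(s["time"],s["ee_pos"],s["tool_rot"],s["force"],s["opening"])
E
```

```text
side {'fx': 399.1430302704986, 'fy': 399.1430302704986, 'cx': 248.15084786859705, 'cy': 191.4713960233251, 'dist': array([-0.02788811,  0.        ,  0.        ,  0.        ,  0.        ]), 'rvec': array([ 0.49212761, -2.75819595,  1.13693024]), 'tvec': array([0.55774338, 0.15356471, 0.78487975])}
top {'fx': 482.8590244462561, 'fy': 482.8590244462561, 'cx': 254.88721691027266, 'cy': 196.71856036921514, 'dist': array([-0.05008433,  0.        ,  0.        ,  0.        ,  0.        ]), 'rvec': array([ 2.12178144, -2.10151761,  0.20632455]), 'tvec': array([0.03929758, 0.60892722, 1.01259356])}
0.1 [ 0.19042225 -0.59496306  0.22389061] [[ 9.52400322e-01  3.04849889e-01 -4.14931245e-04]
 [ 3.04850159e-01 -9.52399785e-01  1.01542180e-03]
 [-8.56292069e-05 -1.09357990e-03 -9.99999398e-01]] [-0.31344953  0.59527792 -0.21040984] 0.0944310220713073
```

View pics/side0.png

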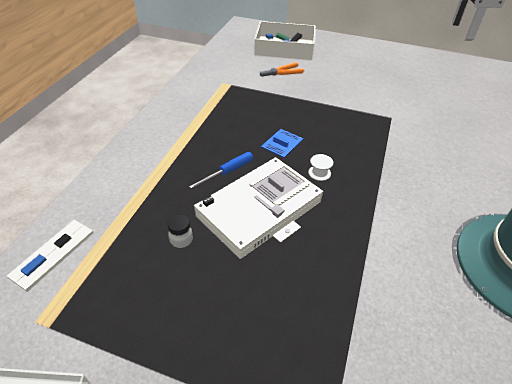

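View pics/top0.png

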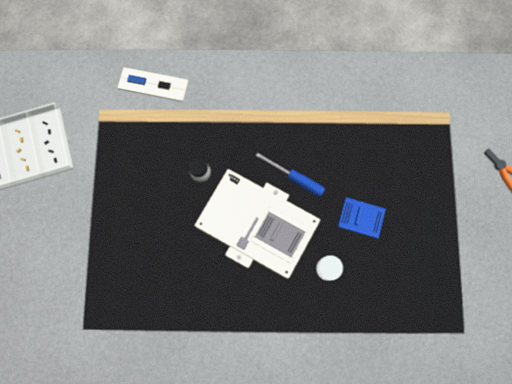

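The side view shows the box at about (260,205), with the grey cover and its ridge near (277,183) and the tab pad near (277,211). In the top view the box is at (258,223), the cover at (281,234) and the pad at (243,243). I'll zoom in on both.

```bash
python3 - <<'E'
import cv2
a=cv2.imread("pics/top0.png")[160:290,185:345]; cv2.imwrite("pics/topz.png",cv2.resize(a,None,fx=4.6,fy=4.6,interpolation=cv2.INTER_CUBIC))
a=cv2.imread("pics/side0.png")[150:260,185:335]; cv2.imwrite("pics/sidez.png",cv2.resize(a,None,fx=5,fy=5,interpolation=cv2.INTER_CUBIC))
E
```

```text
(no output)
```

View pics/topz.png

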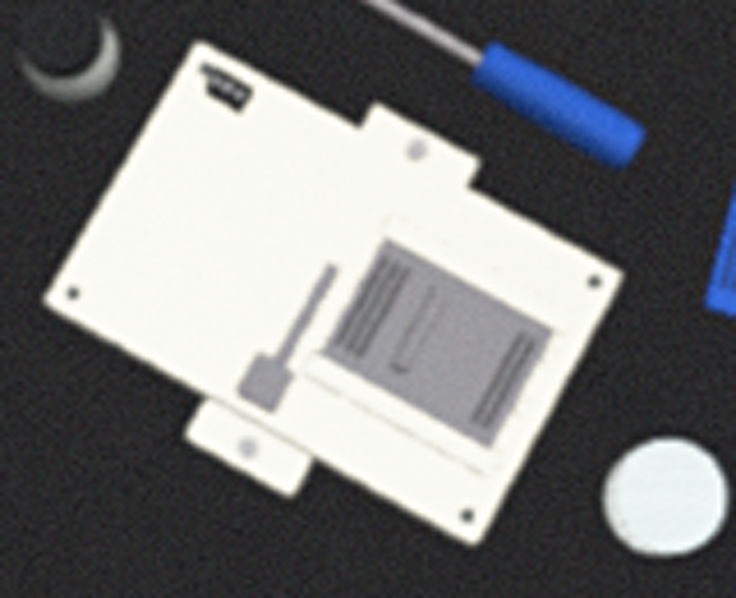

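View pics/sidez.png

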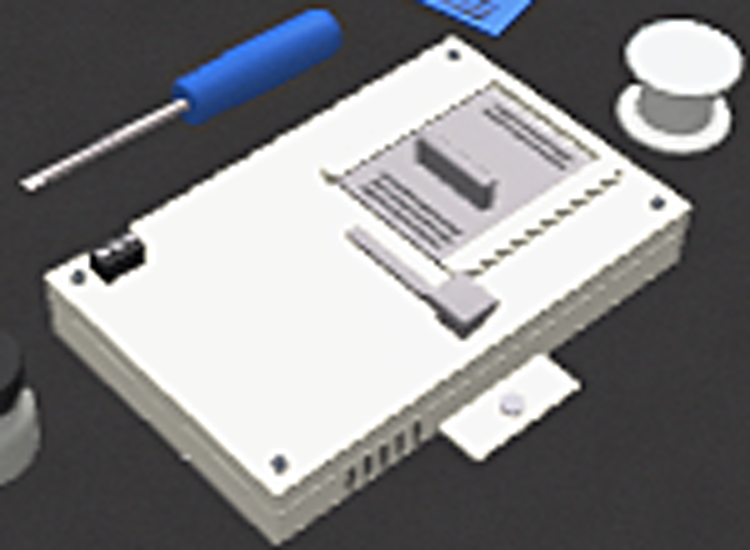

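```bash
cat > h.py <<'E'
import numpy as np, cv2
from scipy.optimize import least_squares
from rig import robot
CI={n:robot.camera_info(n) for n in("side","top")}
def proj(n,P):
    c=CI[n];K=np.array([[c["fx"],0,c["cx"]],[0,c["fy"],c["cy"]],[0,0,1]])
    return cv2.projectPoints(np.asarray(P,float).reshape(-1,3),c["rvec"],c["tvec"],K,c["dist"])[0][:,0]
def w(p,P):
    P=np.asarray(P,float).reshape(-1,3);c,s=np.cos(p[2]),np.sin(p[2])
    return np.c_[p[0]+c*P[:,0]-s*P[:,1],p[1]+s*P[:,0]+c*P[:,1],P[:,2]]
E
python3 - <<'E'
from h import *
def un(p,o,f): return (np.array(p,float)+.5)/f-.5+np.array(o)
M=np.array([[.125,.075,.036],[.125,-.075,.036],[-.115,-.075,.036],[-.115,.075,.036],[.010,.058,.0535]])
T=un([[45,300],[198,40],[623,272],[475,545],[265,380]],(185,160),4.6)
S=un([[280,495],[45,275],[452,37],[690,207],[468,300]],(185,150),5)
def res(p,u=("top","side")):
    r=[]
    if "top" in u:r.append(proj("top",w(p,M))-T)
    if "side" in u:r.append(proj("side",w(p,M))-S)
    return np.concatenate(r).ravel()
for u in (("top",),("side",),("top","side")):
    best=min((least_squares(res,[.6,0,y],kwargs=dict(u=u)) for y in np.arange(-3,3,.7)),key=lambda s:s.cost)
    print(u,best.x,np.degrees(best.x[2]),np.round(best.fun.reshape(-1,2),1).tolist())
p=best.x;np.save("case.npy",p)
R={'tab':[.010,.058,.0535],'ridge':[-.046,0,.048],'ledge':[.0565,0,.036]}
for k,v in R.items(): print(k,w(p,v))
for n,o,f,e in(("top",(185,160),4.6,(160,290,185,345)),("side",(185,150),5,(150,260,185,335))):
    im=cv2.imread(f"pics/{n}z.png")
    pts=np.array([[.125,.075,.036],[.125,-.075,.036],[-.115,-.075,.036],[-.115,.075,.036],[.010,.058,.054],[-.046,.022,.056],[-.046,-.022,.056],[-.1,.036,.04],[-.1,-.036,.04],[-.004,.036,.04],[-.004,-.036,.04]]+[[.01+a*.011,.058+b*.012,.054] for a in(-1,1) for b in(-1,1)])
    for q in proj(n,w(p,pts)): 
        c=((q+.5-np.array(o))*f-.5).round().astype(int); cv2.circle(im,tuple(map(int,c)),3,(0,0,255),-1)
    cv2.imwrite(f"pics/{n}chk.png",im)
E
```

```text
('top',) [0.55351613 0.03526616 1.06765202] 61.17195488373804 [[0.1, -0.1], [0.1, 0.3], [-0.3, 0.3], [0.0, -0.5], [0.0, 0.1]]
('side',) [0.55106436 0.03310212 1.07229837] 61.43817118475611 [[-0.2, 0.2], [0.4, 0.7], [0.3, 0.2], [0.2, -0.1], [-0.7, -0.9]]
('top', 'side') [0.55213896 0.03431953 1.07007642] 61.31086248859248 [[0.5, 0.7], [0.4, 1.0], [0.1, 0.7], [0.6, 0.0], [0.5, 0.8], [-1.1, 0.5], [-0.3, 0.8], [-0.1, 0.4], [-0.3, 0.2], [-1.4, -0.6]]
tab [[0.50605978 0.07093522 0.0535    ]]
ridge [[ 0.53005633 -0.00603338  0.048     ]]
ledge [[0.5792622  0.08388344 0.036     ]]
```

View pics/topchk.png

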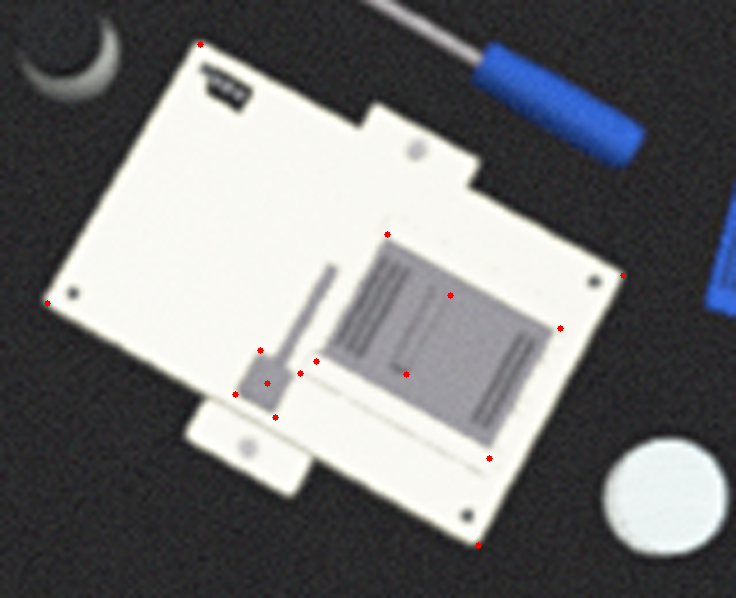

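View pics/sidechk.png

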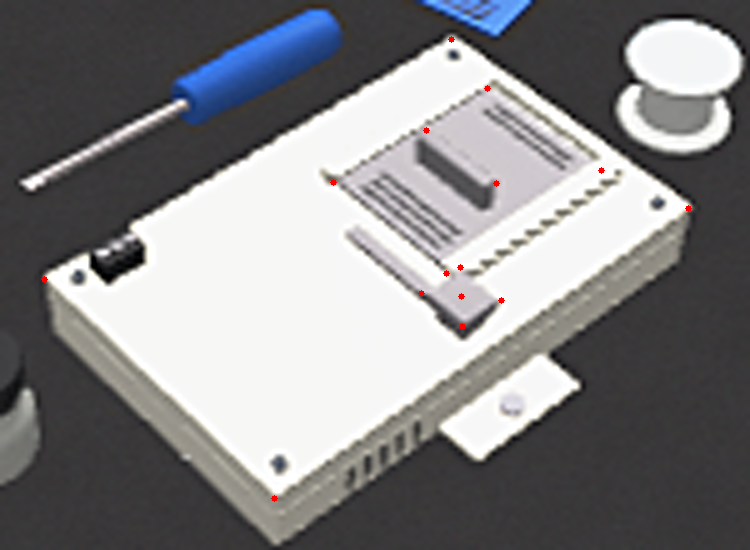

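The model fits both views to within about 1 px, which is roughly 2 mm, so the pose is good enough to act on. Next I'll press the tab with the fingers closed.

```bash
cat >> h.py <<'E'
def Rt(p):
    x=np.array([np.cos(p[2]),np.sin(p[2]),0]);z=np.array([0,0,-1.]);return np.c_[x,np.cross(z,x),z]
def st(m=""):
    s=robot.get_state();print(m,round(s["time"],2),np.round(s["ee_pos"],4),"F",np.round(s["force"],1),"op",round(s["opening"],4))
def snap(n,name,e,f):
    a=robot.grab_frame(n)[e[0]:e[1],e[2]:e[3],::-1];cv2.imwrite(f"pics/{name}.png",cv2.resize(a,None,fx=f,fy=f,interpolation=cv2.INTER_CUBIC))
E
python3 - <<'E'
from h import *
p=np.load("case.npy");R=Rt(p)
t=w(p,[.010,.058,0])[0]
robot.gripper_to(0.0);st("closed")
robot.move_ptp([t[0],t[1],.115],R);st("above")
robot.move_linear([t[0],t[1],.080],velocity=.06);st("near")
r=robot.move_linear([t[0],t[1],.058],velocity=.012,threshold=22);st(f"press {r}")
snap("side","press",(150,260,185,335),5)
E
```

```text
closed 1.52 [ 0.1905 -0.5952  0.2244] F [0.7 0.6 0.3] op 0.0006
above 4.15 [0.5063 0.0702 0.115 ] F [ 0.2 -0.2 -0.6] op 0.0002
near 4.88 [0.5061 0.0711 0.0801] F [0.8 0.5 0.5] op 0.0006
press True 6.12 [0.5061 0.0712 0.0646] F [-4.9 -1.6 20. ] op 0.0001
```

View pics/press.png

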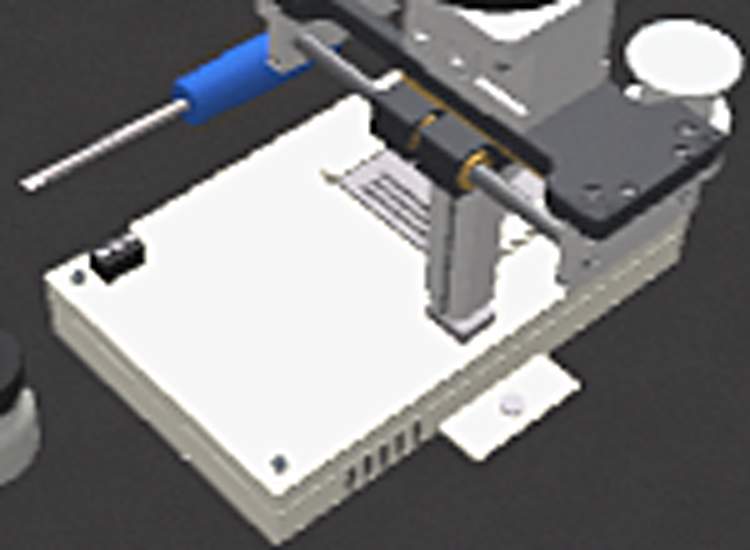

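The press stopped at the end stop: tip height is about 45.6 mm against the expected 46 mm, and the nose is sunk. I'll move behind the ridge now.

```bash
python3 - <<'E'
from h import *
p=np.load("case.npy")
t=w(p,[.010,.058,0])[0]
robot.move_linear([t[0],t[1],.098],velocity=.08);st("up")
snap("side","tabup",(150,260,185,335),5)
a=w(p,[-.067,0,.098])[0]
robot.move_linear(a,velocity=.12);st("behind")
a[2]=.0635
r=robot.move_linear(a,velocity=.04,threshold=6);st(f"down {r}")
if not r:
    a=w(p,[-.050,0,.0635])[0]
    r=robot.move_linear(a,velocity=.02,threshold=8);st(f"contact {r}")
    snap("side","contact",(130,280,165,325),5)
E
```

```text
up 6.75 [0.5061 0.0707 0.0981] F [ 0.3 -0.2 -0.3] op 0.0004
behind 7.75 [ 0.5199 -0.0236  0.098 ] F [0.3 0.6 0.1] op 0.0004
down False 8.76 [ 0.5201 -0.0244  0.0637] F [ 0.5 -0.1 -1. ] op 0.0003
contact False 9.76 [ 0.5281 -0.0096  0.0635] F [-0.8  0.1  1. ] op 0.0006
```

View pics/tabup.png

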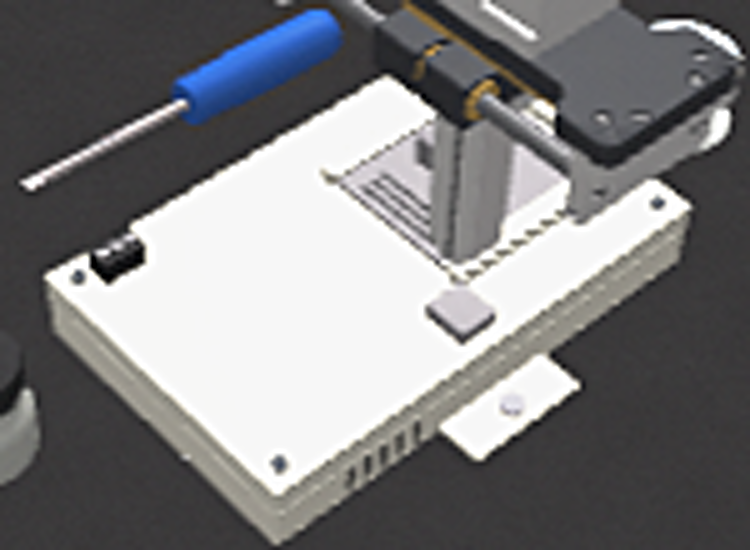

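View pics/contact.png

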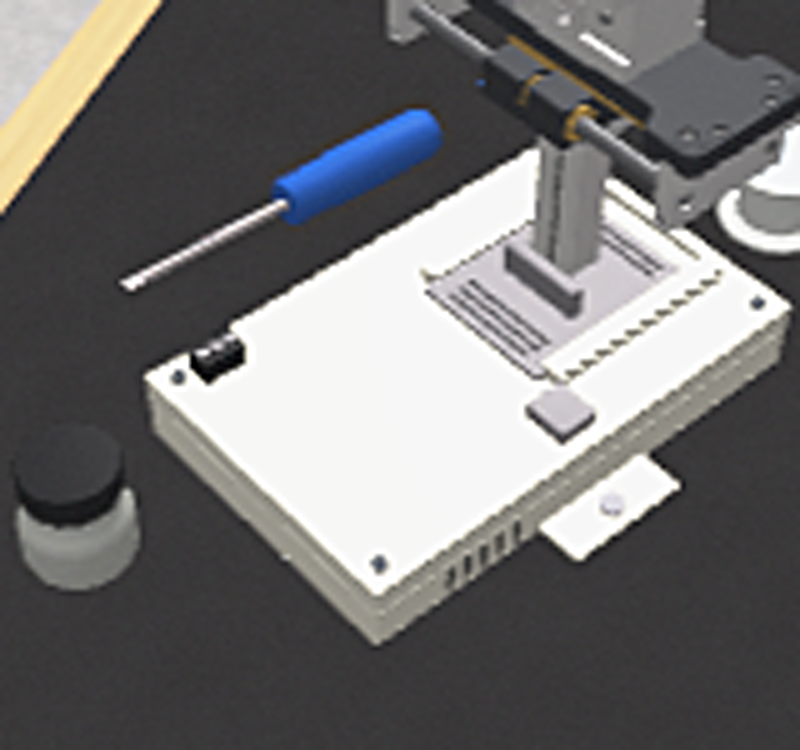

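The tab is sunk and the fingers sit centred behind the ridge, with the cover just starting to move. I'll push most of the way, look, then finish.

```bash
python3 - <<'E'
from h import *
p=np.load("case.npy")
r=robot.move_linear(w(p,[.034,0,.0635])[0],velocity=.035,threshold=10);st(f"push {r}")
snap("side","push1",(130,280,165,325),5)
snap("top","push1t",(160,290,185,345),4.6)
E
```

```text
push False 12.36 [0.5685 0.064  0.0635] F [-0.1 -0.1 -0.2] op 0.0004
```

View pics/push1.png

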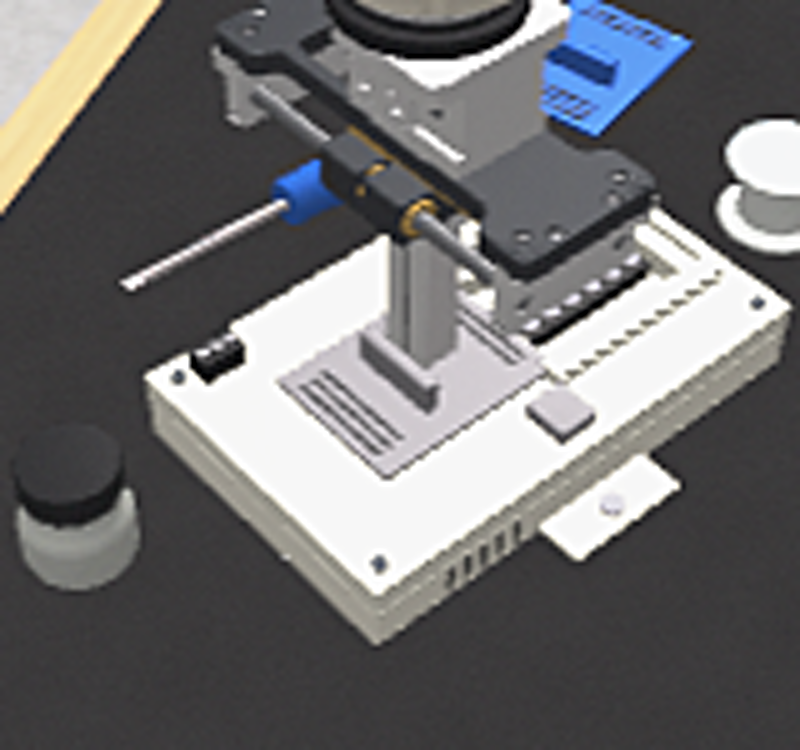

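```bash
cat >> h.py <<'E'
def back(n,uv,z,p):
    return least_squares(lambda q:(proj(n,w(p,[q[0],q[1],z]))-uv).ravel(),[0,0]).x
E
python3 - <<'E'
from h import *
p=np.load("case.npy")
for c in([278,382],[388,478],[546,370]):
    print(back("side",(np.array(c)+.5)/5-.5+np.array([165,130]),.040,p))
E
```

```text
[ 0.0851187  -0.03377883]
[0.08430632 0.03590512]
[-0.00515058  0.03464764]
```

View pics/push1t.png

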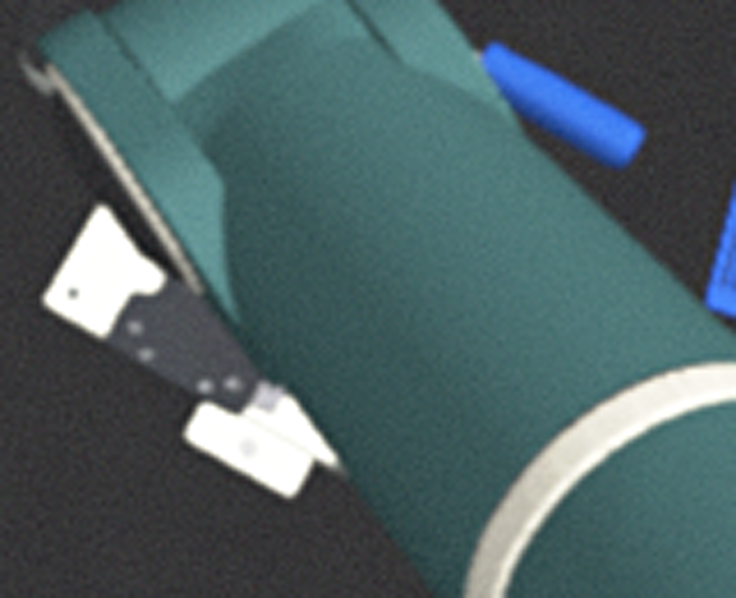

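The side view puts the cover's front edge at x ≈ 84.7 mm, so it has travelled about 88.5 mm and lies straight. The top view is hidden by the arm. I'll push 14 mm more, back off, and go up and clear.

```bash
python3 - <<'E'
from h import *
p=np.load("case.npy")
r=robot.move_linear(w(p,[.048,0,.0635])[0],velocity=.025,threshold=10);st(f"push {r}")
robot.move_linear(w(p,[.034,0,.0635])[0],velocity=.04)
robot.move_linear(w(p,[.034,0,.16])[0],velocity=.1)
q=list(robot.get_state()["qpos"])
robot.move_ptp([.35,-.40,.25],Rt(p));st("clear")
snap("side","end",(130,280,165,325),5)
snap("top","endt",(145,290,185,345),4.1)
E
```

```text
push False 13.17 [0.5751 0.0765 0.0635] F [ 0.5  0.6 -0.4] op 0.0002
clear 16.67 [ 0.3507 -0.3993  0.2499] F [-0.   0.4  0.1] op 0.0004
```

View pics/end.png

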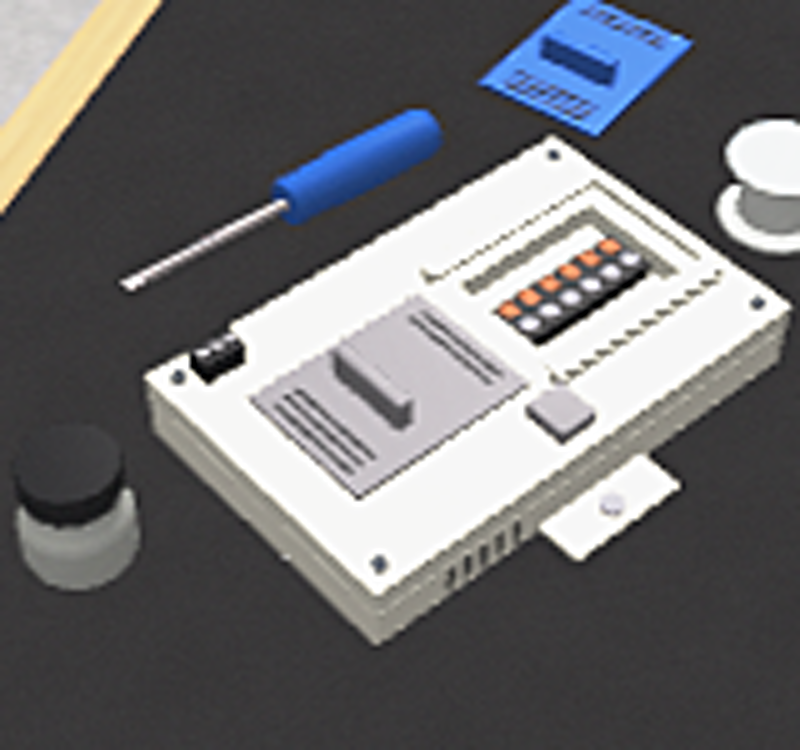

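View pics/endt.png

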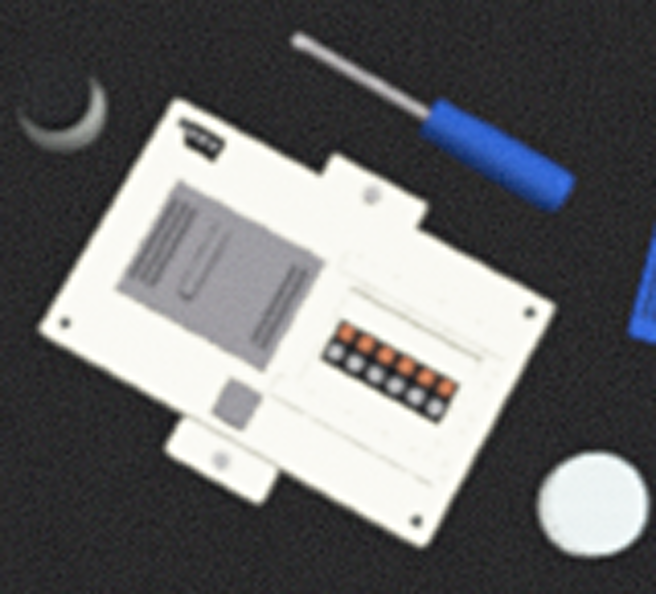

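Both views show the well fully open, the cover flat and straight on the ledge, the tab down, and the plug, screwdriver, spool and jar where they were. I'll measure the corners, then hand in.

```bash
python3 - <<'E'
from h import *
p=np.load("case.npy")
for c in([250,400],[361,498],[527,382],[420,296]): print("side",back("side",(np.array(c)+.5)/5-.5+np.array([165,130]),.040,p))
for c in([117,289],[180,182],[325,262],[266,370]): print("top",back("top",(np.array(c)+.5)/4.1-.5+np.array([185,145]),.040,p))
robot.sign_off()
E
```

```text
side [ 0.10029797 -0.03341361]
side [0.09920769 0.03671398]
side [0.00572092 0.03439583]
side [ 0.00601186 -0.03327324]
top [0.10035149 0.03476654]
top [ 0.10012553 -0.03443493]
top [ 0.00779586 -0.03428551]
top [0.00680935 0.03372002]
the job is handed in; nothing more can be done
```

The cover is open and the job is handed in, at about 17 s on the robot's clock against the 42 s limit.

- **Tab:** I pressed the snap tab straight down with closed fingers until the force reached about 20 N. The fingertips stopped at about 45.6 mm, against the expected 46 mm when fully down. Pictures taken afterwards show the nose sunk below the box's top.
- **Cover:** I pushed the ridge along the rails and never lifted the cover. It travelled about 103 to 104 mm.
- **Well:** The rear corners measure case x +6 to +8 mm, past the well's end at −12 mm. The front edge is at about 100 mm, so nothing hangs over the box's end. The cover lies flat and straight.
- **Bystanders:** By eye in both final pictures, the plug, screwdriver, spool and jar look where they were. The arm finished well clear of everything.
- **Camera disagreement:** Fitting the box's position from each camera alone gave results about 3 mm apart. That is close to the stated calibration accuracy and made no difference here. No check failed.

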